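# Push the plate out over the ledge's end

### The arm

A 6-joint arm with a two-finger parallel gripper is mounted at the origin on the work surface. World frame = base frame: x ahead of the robot, y to its left, z up, the work surface at z = 0. Lengths are in m, angles in rad, forces in N, time in s.
With the tool pointing down it reaches from about 0.325 to 1 m from the base axis. Payload 5.1 kg.
Tool frame: the origin (TCP) lies between the finger pads; the fingertips stand 17 mm ahead of it and the grasp point (between the pads) lies 2 mm behind it (robot.nose_length is the distance from the TCP to the fingertips, in m); y points along the fingers, x is the direction in which the jaws open and shut, and the axes are right-handed (so a half turn about y gives the same grasp; the last joint's range is limited). The gripper opens to 85 mm and grips with 20 to 120 N. Pads are 22 mm wide; open, the fingers measure 114 mm over their backs; the gripper's body (76 mm by 85 mm) begins 54 mm behind the grasp point. The pads swing forward as they close: fully open they stand 13 mm farther back than shut.
Start: joints at [1.045, 0.124, 1.65, -0, 1.367, -0.083], TCP at [0.279, 0.587, 0.248] pointing down, gripper open.
Joint ranges: [-2.61, 2.61], [-1.02, 2.33], [0.03, 2.71], [-1.35, 4.49], [0.32, 2.68], [-2.91, 2.91]. Speed limits (rad/s): [2.57, 2.57, 3.14, 3.14, 3.14, 3.14].

### API

Orientations are given as a unit quaternion [x, y, z, w].
In Python, from plant import robot, eyes gives the robot as it stands.
- The arm moves only by the tool step_arm, never from a script. Its argument "moves" is a list of rows, each a list of 5 numbers: the shift along the tool's x, y, z in units of 60 mm (1.0 is 60 mm), then the turn about the tool's y in units of 8 degrees (1.0 is 8 degrees), then the finger opening in mm, from 0 to 85.4. In form: [[dx, dy, dz, spin, fingers], ...]. A call has 1 to 10 rows; each row is the pose to reach, as a shift and turn from the pose commanded when the call began, along the tool's axes at that moment; what a row does not reach only later rows make up. A row lasts 1/8 s, in which the tool goes at most 62.5 mm and 10.7 degrees, less where a joint would pass 70% of its speed; a pose out of reach is approached as far as the arm can. A call with a gripper value outside its range is refused whole. The fingers move at their own pace and stop on an object; "newtons" is the grip in N (left out, the last holds). Time passes only in rows, so rows that repeat a pose let the fingers close. It gives the time, the measured TCP pose, the force and the opening at its end, in the units of the state.
- robot.sense(): the state, without advancing time (a new reading comes with each control period).
- eyes.snapshot(name): name is "scene" or "top"; returns the picture (400x640x3 uint8, red, green, blue); there is no depth.
- eyes.get_calibration(name): a dict with "mtx" (3x3 intrinsics, pixels), "D" ([k1, k2, p1, p2, k3] as OpenCV has them; the pictures are not rectified), "T" (4x4, takes a point from camera to world coordinates). Camera axes: x right, y up, looking along -z (the intrinsics and any distortion apply to the point x, -y, -z); pixel columns grow to the right and rows downward; lengths in m; the calibration is good to about 2 mm. A picture is of the moment at which its call begins. get_calibration takes no time and is no camera call.
- robot.sign_off(): hands the job in, once; it reports no verdict.
Trained networks look in the newest picture that a camera, given by its name, has taken for a name from the list of things; names that differ only in an ending like _2 or _b are one class to them, and where a whole thing is asked for, a point or a joint stands for the part that bears it (a point fixed in the world has none). Each returns a list of dicts, best first, with "score" (0 to 1); they miss things now and then, are a little off and sometimes report something else, mostly with a low value. They report only what shows in the picture. A call takes as long as a camera call. They do not tell look-alikes from the thing itself.
- eyes.outline_of(camera, target): "pixels" (400x640 bool, what is visible of it).
- eyes.pinpoint(camera, target): "centre" ([x, y, z] in m, in world coordinates, good to about 4 mm: a listed point, or the origin of a listed thing).
The state is a dict: "time_s": time; "q": joint angles; "qvel": joint speeds; "tau": joint torques, N m; "eef_pos": TCP position; "orientation": TCP orientation; "contact_force": force on the tool from outside, world axes, zero at the start; "ft_torque": the same for the moment, N m; "gripper_width": finger opening in m.
Only numpy, scipy, OpenCV 4.12 (cv2) and the standard library are available. Lean on these libraries where they do the work, as an engineer would, in place of code of your own. Each camera call takes 0.05 s, during which the arm holds its last target.

### The job

Push the steel stop bar all the way back, out of the plate's way, then push the thin aluminium plate along the ledge until its edge sticks out about 40 mm past the ledge's open end, so that the next fitter can see it and get hold of it. Only push with the fingers: do not pick the plate up or let it drop, leave it lying flat and in line with the ledge, and leave the other things where they are.

Things in the scene. Friction and masses are not known exactly. Their poses are not given: they have to be found in the camera images.
- ledge: fixed plywood ledge on teal feet, set on the table. Origin at table height under the ledge; y runs along it to the open end, x across it (away from the robot at yaw 0), z up. Its flat top is 70 mm above the table, x -55 to +55 mm, y -230 to +190 mm. On the top's far side a dark steel fence, 12 mm high: inner face at x +45 mm, y -230 to +136 mm. No rim on the near side or the ends.
- ledge_end (a point): middle of the top edge of the ledge's open end, at (0, +190, +70) mm in the ledge's frame, axes as the ledge's. A point past the end has y above 0 here.
- plate: loose flat aluminium plate, 70 mm (its x) by 140 mm (its y) by 6 mm thick, four small dark dots at its corners, about 0.16 kg. It lies on the ledge, its long side (y) within about 0.15 rad of the ledge's. Origin at the centre of its underside, z up.
- plate_lead (a point): middle of the plate's leading short edge, on the underside, at (0, +70, 0) mm in the plate's frame, axes as the plate's: this edge is to stick out past the ledge's open end.
- stop (a joint): sliding steel stop bar that lies across the plate's path near the open end: m pushed back, away along the ledge's +x. About 0 is across the path, 0.064 is fully back against its limit; it stays where it is left, about 2.5 N moves it.
- stop_face (a point): middle of the stop bar's near end face, the face to push, 26 mm square, facing the ledge's -x, 16 mm above the ledge's top; in the ledge's frame x = -10 mm + the joint value, y = +155 mm. The bar behind it is 24 mm wide and 21 mm high and runs into a fixed grey guide beyond the ledge's far side (x +56 to +116 mm, y 127 to 183 mm, 29 mm above the ledge's top).
- cup: bystander: clear plastic cup, 72 mm across, 80 mm high, on the table on the near side of the ledge. Origin under its centre.
- rivet_pot: bystander: small brass pot, 28 mm across, 26 mm high, on the ledge near its closed end, at y about -210 mm. Origin under its centre.
- buckle: bystander: black strap buckle, 44 by 64 by 10 mm, on the table on the near side of the ledge. Origin under its centre.
- jar: bystander: small clear jar with a black cap, 44 mm across, 45 mm high, on the table beyond the ledge's open end, lower than the ledge's top. Origin under its centre.
- screwdriver: bystander: screwdriver lying on the table on the far side of the ledge.
- hammer: bystander: hammer lying on the table, to the right.
- tape: bystander: paper-coloured roll, 90 mm across, 24 mm high, on the table, far right. Origin under its centre.
Not all that is in view belongs to the job. Of the things like the plate, leave any that is brown or orange; of the rest the larger one is meant.

How it is judged:
On the way, in this order (a step that is already met when the one before it is completed fails the run):
1. the stop bar is pushed all the way back (value of joint stop above 0.056 m), for 0.2 s.
2. the plate's leading edge sticks out about 40 mm (28 to 52 mm) past the ledge's open end (y of plate_lead in the frame of ledge_end between 0.028 and 0.052 m), for 0.2 s.
At the end, for the whole second after the job is handed in: The plate lies flat and at rest on the ledge's top, in line with it within 0.14 rad and within about 20 mm sideways of its middle line, its leading edge 28 to 52 mm past the ledge's open end; the stop bar is back at least 56 of its 64 mm (all of step 2 and value of joint stop above 0.056 m and angle between the y axis of plate and the y axis of ledge, either way round below 0.14 rad and x of plate in the frame of ledge between -0.022 and 0.018 m and angle between plate's own z axis and vertical below 0.05 rad and z of plate in the frame of ledge between 0.066 and 0.074 m and linear speed of plate below 0.01 m/s); the robot touches nothing.
It fails at once if the plate is lifted off the ledge or tipped up (z of plate in the frame of ledge above 0.08 m or angle between plate's own z axis and vertical above 0.2 rad).
It fails at once if the plate drops off the ledge (z of plate in the frame of ledge below 0.055 m).
It fails at once if a bystander is moved more than 25 mm or picked up (distance of any of cup, rivet_pot, buckle, jar, screwdriver, hammer, tape from where it was at the start of the episode above 0.025 m).
It also fails if it takes over 54 s, if anything falls off the work surface, if the arm or the gripper's body presses on something with over 40 N, if the wrist force passes 120 N, or if a joint passes its speed limit or range.

## Working session

There is one attempt and no reset: what is moved stays moved. The work goes in short steps, Python scripts to look and compute and a tool call to move; the robot and the scene stay as the last step left them, time stands still between calls to the robot, and variables do not carry over. Pictures are saved under pics/ and viewed, and the job is handed in when it is done.

Besides the shell and the picture viewer there is one more tool, called after ">>>" by a JSON object that holds its "api" and its "payload". step_arm: Moves the arm, as the interface text tells. Its arguments: {"type":"object","properties":{"moves":{"type":"array","items":{"type":"array","items":{"type":"number"}}},"newtons":{"type":"number"}},"required":["moves"]}

```bash
mkdir -p pics; ls; python3 - <<'E'
from plant import robot, eyes
import cv2
s=robot.sense(); print(s['time_s'],s['eef_pos'],s['orientation'],s['gripper_width'])
for n in ['scene','top']:
    im=eyes.snapshot(n); cv2.imwrite(f'pics/{n}0.png',im[:,:,::-1])
    c=eyes.get_calibration(n); print(n,c['mtx'],c['D'],c['T'])
for n in ['scene','top']:
  for t in ['ledge_end','plate','plate_lead','stop_face','stop','cup','jar','buckle','rivet_pot']:
    try: print(n,t,[(round(d['score'],2),[round(float(v),4) for v in d['centre']]) for d in eyes.pinpoint(n,t)])
    except Exception as e: print(n,t,e)
print(robot.sense()['time_s'])
E
```

```text
pics
0.0 [0.27823437 0.58679619 0.247074  ] [ 0.59792604  0.37734617 -0.37864474 -0.59726249] 0.0854156541350432
scene [[372.06819327   0.         324.86747084]
 [  0.         372.06819327 201.96848023]
 [  0.           0.           1.        ]] [0.0226303 0.        0.        0.        0.       ] [[ 0.47714774 -0.65772088  0.58286643  1.01849585]
 [ 0.87874551  0.34825847 -0.32637764 -0.3605338 ]
 [ 0.01167722  0.66792161  0.74414001  0.7890953 ]
 [ 0.          0.          0.          1.        ]]
top [[374.00792053   0.         318.6419107 ]
 [  0.         374.00792053 201.04059598]
 [  0.           0.           1.        ]] [-0.00216587  0.          0.          0.          0.        ] [[-0.00695752  0.98351154 -0.18071148  0.30197492]
 [-0.99996569 -0.00765537 -0.00316453 -0.04530655]
 [-0.00449577  0.18068327  0.98353106  1.01426963]
 [ 0.          0.          0.          1.        ]]
scene ledge_end [(0.93, [0.6046, 0.1912, 0.0765])]
scene plate [(0.96, [0.3243, -0.251, 0.0019]), (0.85, [0.5457, -0.0234, 0.0748]), (0.74, [0.5121, -0.2033, 0.0696]), (0.69, [0.3944, 0.1674, 0.0037]
[... 764 characters left out ...]
, 0.0709])]
top plate [(0.79, [0.3233, -0.2512, 0.0043]), (0.67, [0.3989, 0.1682, 0.003]), (0.66, [0.5478, -0.0322, 0.0708]), (0.63, [0.2672, 0.2524, 0.0029]), (0.2, [0.4517, 0.051, 0.0043])]
top plate_lead [(0.97, [0.569, 0.0324, 0.072]), (0.81, [0.3163, 0.2533, -0.001]), (0.78, [0.2924, -0.1916, 0.0026]), (0.58, [0.4439, 0.1472, 0.0007])]
top stop_face [(0.77, [0.5928, 0.1552, 0.0882])]
top stop it knows: buckle, cup, hammer, jar, ledge, ledge_end, plate, plate_lead, rivet_pot, screwdriver, stop_face, tape
top cup [(0.31, [0.5683, 0.0329, 0.0715])]
top jar [(0.57, [0.6168, 0.2614, -0.0042])]
top buckle [(0.86, [0.4525, 0.0492, 0.0025])]
top rivet_pot [(0.42, [0.5095, -0.2012, 0.0715])]
0.9
```

View pics/scene0.png

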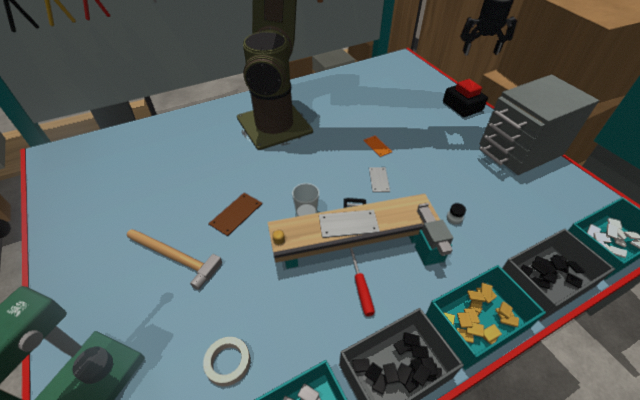

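View pics/top0.png

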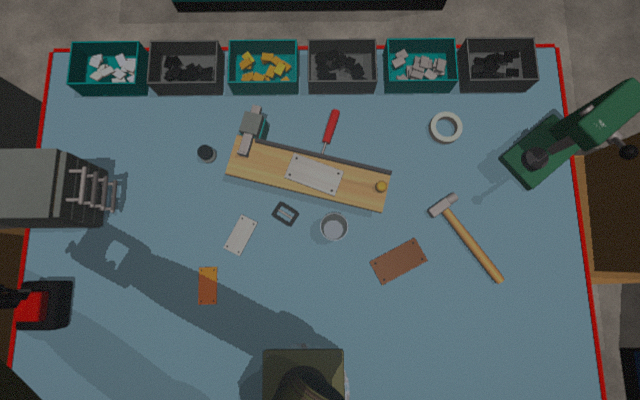

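The plate in question is the aluminium one on the ledge (top picture, about (314,174)). The stop lies across the path at about (246,143), and the rivet pot is at (381,187). Next I'll zoom in to fit the ledge and plate accurately.

```bash
cat > h.py <<'E'
import numpy as np, cv2
from plant import robot, eyes
def proj(n,P):
    c=eyes.get_calibration(n); T=np.linalg.inv(c['T']); P=np.atleast_2d(P)
    q=P@T[:3,:3].T+T[:3,3]; q=q*[1,-1,-1]
    return cv2.projectPoints(q.reshape(-1,1,3),np.zeros(3),np.zeros(3),c['mtx'],np.array(c['D']))[0].reshape(-1,2)
def unproj(n,uv,z):
    c=eyes.get_calibration(n); u=cv2.undistortPoints(np.array(uv,float).reshape(-1,1,2),c['mtx'],np.array(c['D'])).reshape(-1,2)
    d=np.c_[u[:,0],-u[:,1],-np.ones(len(u))]@c['T'][:3,:3].T; o=c['T'][:3,3]
    return o+d*((z-o[2])/d[:,2])[:,None]
E
python3 - <<'E'
from h import *
a=cv2.imread('pics/top0.png')[95:225,210:400]; cv2.imwrite('pics/topz.png',cv2.resize(a,None,fx=4.2,fy=4.2,interpolation=cv2.INTER_CUBIC))
a=cv2.imread('pics/scene0.png')[170:290,260:470]; cv2.imwrite('pics/scenez.png',cv2.resize(a,None,fx=3.8,fy=3.8,interpolation=cv2.INTER_CUBIC))
E
```

```text
(no output)
```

View pics/topz.png

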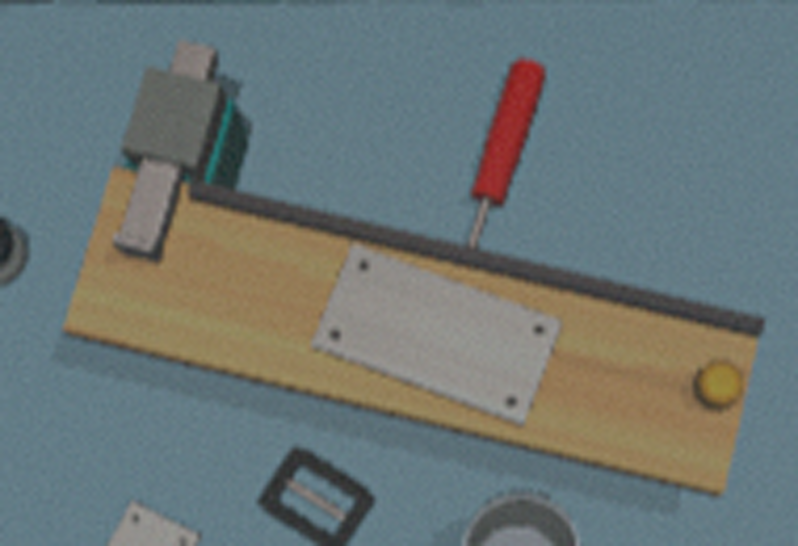

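View pics/scenez.png

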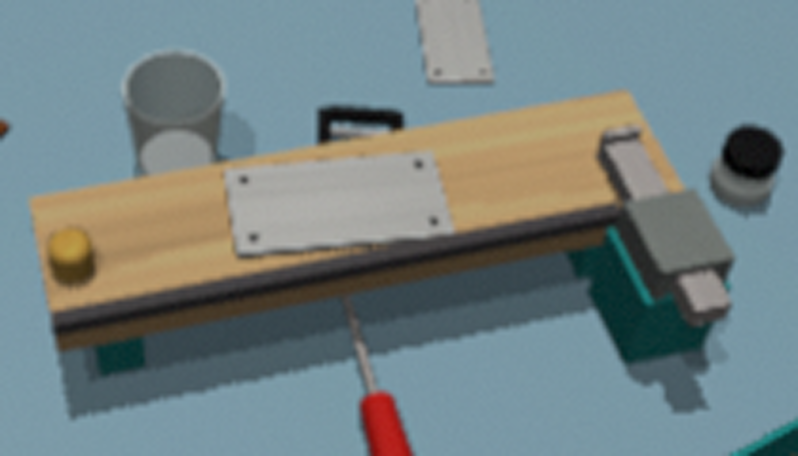

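```bash
cat >> h.py <<'E'
from scipy.optimize import least_squares
def W(L,p):  # ledge frame -> world
    c,s=np.cos(L[2]),np.sin(L[2]); p=np.atleast_2d(p).astype(float)
    return np.c_[L[0]+c*p[:,0]-s*p[:,1],L[1]+s*p[:,0]+c*p[:,1],p[:,2]]
def I(L,p):
    c,s=np.cos(L[2]),np.sin(L[2]); d=np.atleast_2d(p)[:,:2]-L[:2]
    return np.c_[c*d[:,0]+s*d[:,1],-s*d[:,0]+c*d[:,1]]
def toppx(a): return (np.array(a,float)+.5)/4.2-.5+[210,95]
def scpx(a): return (np.array(a,float)+.5)/3.8-.5+[260,170]
E
python3 - <<'E'
from h import *
tp=toppx([(66,330),(722,493),(113,170)]); tl=[(-.055,.19,.07),(-.055,-.23,.07),(.055,.19,.07)]
sp=scpx([(30,198),(628,92),(683,190)]); sl=[(-.055,-.23,.07),(-.055,.19,.07),(.055,.19,.07)]
f=lambda L: np.r_[(proj('top',W(L,tl))-tp).ravel(),(proj('scene',W(L,sl))-sp).ravel()]
r=least_squares(f,[.56,0,-.2]); L=r.x; print(L,r.fun.round(1)); np.save('L.npy',L)
pt=unproj('top',toppx([(353,243),(560,318),(523,424),(312,347)]),.076)
ps=unproj('scene',scpx([(227,170),(436,153),(452,237),(238,256)]),.076)
for q in (pt,ps):
    print(I(L,q).round(4).tolist(), I(L,q.mean(0)[None]).round(4))
print('end',W(L,[0,.19,.07]),'stopface',W(L,[-.01,.155,.086]),
 'det stop',I(L,[[.5925,.156]]),'end',I(L,[[.605,.1896]]),'lead',I(L,[[.569,.0345]]))
for n,p in dict(cup=(.4088,-.0793),jar=(.618,.263),buckle=(.4526,.0495),pot=(.51,-.203),tcp=(.278,.587)).items(): print(n,I(L,[p]).round(3))
from scipy.spatial.transform import Rotation as R
print(R.from_quat(robot.sense()['orientation']).as_matrix().round(3))
E
```

```text
[ 0.5543851   0.00560042 -0.24720767] [-1.2  1.4  0.6  0.4 -0.7  0.4 -1.1 -0.2 -1.6 -1.6  2.5  4. ]
[[0.044, 0.0281], [0.0276, -0.1079], [-0.0427, -0.1011], [-0.0264, 0.036]] [[ 0.0006 -0.0362]]
[[-0.0414, -0.0985], [-0.0226, 0.0402], [0.0462, 0.0266], [0.0283, -0.1085]] [[ 0.0026 -0.0351]]
end [[0.60087762 0.18982432 0.07      ]] stopface [[0.58261722 0.15833531 0.086     ]] det stop [[1.53787119e-04 1.55153974e-01]] end [[0.00405195 0.19079123]] lead [[0.00709894 0.03159725]]
cup [[-0.12  -0.118]]
jar [[-0.001  0.265]]
buckle [[-0.109  0.018]]
pot [[ 0.008 -0.213]]
tcp [[-0.41   0.496]]
[[ 0.429  0.    -0.904]
 [ 0.904  0.     0.429]
 [ 0.    -1.    -0.   ]]
```

```bash
python3 - <<'E'
from h import *
tp=toppx([(66,330),(722,493),(113,170)]); tl=[(-.055,.19,.07),(-.055,-.23,.07),(.055,.19,.07)]
sp=scpx([(30,198),(628,92)]); sl=[(-.055,-.23,.07),(-.055,.19,.07)]
f=lambda L: np.r_[(proj('top',W(L,tl))-tp).ravel(),(proj('scene',W(L,sl))-sp).ravel()]
r=least_squares(f,[.56,0,-.2]); L=r.x; print(L,r.fun.round(1)); np.save('L.npy',L)
print(robot.nose_length, robot.sense()['q'])
lp=[(-55,190,70),(55,190,70),(55,136,70),(45,136,70),(45,-230,70),(-55,-230,70)]
for n,off,k,sh in (('top',(210,95),4.2,(130,190)),('scene',(260,170),3.8,(120,210))):
    a=cv2.imread(f'pics/{n}z.png')
    def dr(pts,col):
        p=(proj(n,W(L,np.array(pts)/1000.))-off+.5)*k-.5
        cv2.polylines(a,[np.round(p).astype(int)],True,col,1)
    dr(lp,(0,0,255))
    dr([(-10,142,73),(-10,168,73),(-10,168,99),(-10,142,99)],(0,255,0))
    dr([(56,127,99),(116,127,99),(116,183,99),(56,183,99)],(255,0,0))
    cv2.imwrite(f'pics/{n}zz.png',a)
E
```

```text
[ 0.55697304  0.00543602 -0.25532934] [-1.1 -0.2  0.3  0.  -0.3 -1.  -0.7 -0.  -0.7 -0.5]
0.017 [ 1.04535553e+00  1.23736325e-01  1.65030058e+00 -8.77583725e-07
  1.36744581e+00 -8.25942658e-02]
```

View pics/topzz.png

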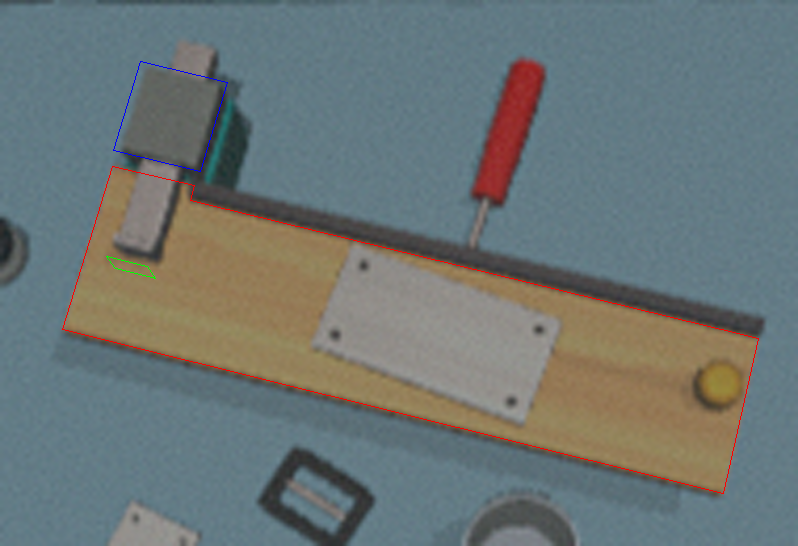

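View pics/scenezz.png

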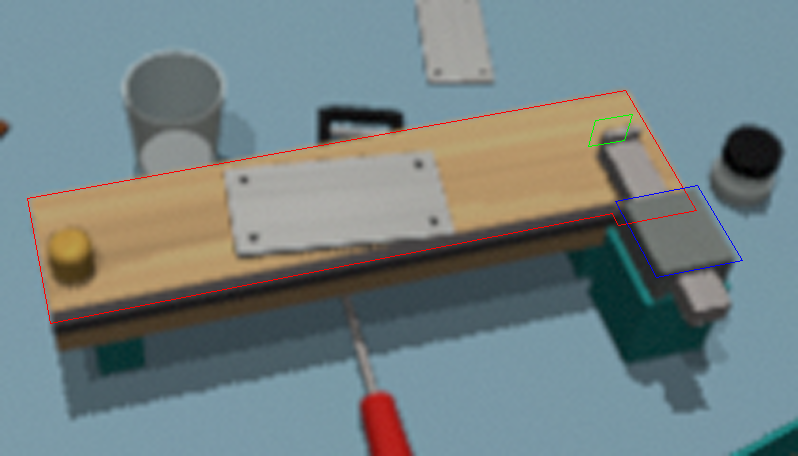

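```bash
cat >> h.py <<'E'
from scipy.spatial.transform import Rotation as R
L=np.load('L.npy')
def goto(lp,yaw=None):
    """shift in tool units to TCP ledge-frame target lp (m); spin to tool-x yaw rel ledge x"""
    s=robot.sense(); M=R.from_quat(s['orientation']).as_matrix()
    d=M.T@(W(L,lp)[0]-s['eef_pos'])/.06
    a=np.arctan2(M[1,0],M[0,0]); y=L[2]+(yaw or 0)
    print('shift',d.round(3),'spin',round(np.degrees(a-y)/8,3),'now ledge',I(L,[s['eef_pos']]).round(4),'z',s['eef_pos'][2].round(4),'F',s['contact_force'].round(2),'w',s['gripper_width'],'t',s['time_s'])
E
python3 - <<'E'
import numpy as np; np.save('L.npy',[.556,.0045,-.25])
from h import *
goto([-.06,.155,.150]); goto([-.06,.155,.099])
E
```

```text
shift [-4.451  1.639 -6.864] spin 9.869 now ledge [[-0.413  0.496]] z 0.2484 F [-0.35 -0.22 -0.99] w 0.08543171563215235 t 0.9
shift [-4.451  2.489 -6.864] spin 9.869 now ledge [[-0.413  0.496]] z 0.2484 F [-0.35 -0.22 -0.99] w 0.08543171563215235 t 0.9
```

>>> {"api": "step_arm", "payload": {"moves": [[-0.5,0,-0.8,1,0],[-1,0,-1.5,2.2,0],[-1.5,0,-2.3,3.5,0],[-2,0,-3.1,4.8,0],[-2.5,0,-3.9,6,0],[-3,0,-4.7,7.3,0],[-3.5,0,-5.5,8.6,0],[-4,0.5,-6.2,9.87,0],[-4.45,1.0,-6.86,9.87,0],[-4.45,1.6,-6.86,9.87,0]]}}

```text
time_s: 2.15
eef_pos: [0.538, 0.167, 0.1524]
orientation: [-0.701, 0.089, -0.091, 0.702]
contact_force: [-0.6, 0.4, 0.7]
gripper_width: -0.0
```

```bash
python3 - <<'E'
from h import *
goto([-.06,.155,.099])
for n in ['top','scene']:
    im=eyes.snapshot(n)[:,:,::-1]
    a=im[80:240,190:420] if n=='top' else im[100:300,250:500]
    cv2.imwrite(f'pics/{n}1.png',cv2.resize(a,None,fx=3,fy=3,interpolation=cv2.INTER_CUBIC))
E
```

```text
shift [-0.042  0.89   0.032] spin -0.033 now ledge [[-0.0576  0.153 ]] z 0.1524 F [-0.55  0.41  0.69] w -1.3849323199910087e-05 t 2.15
```

View pics/scene1.png

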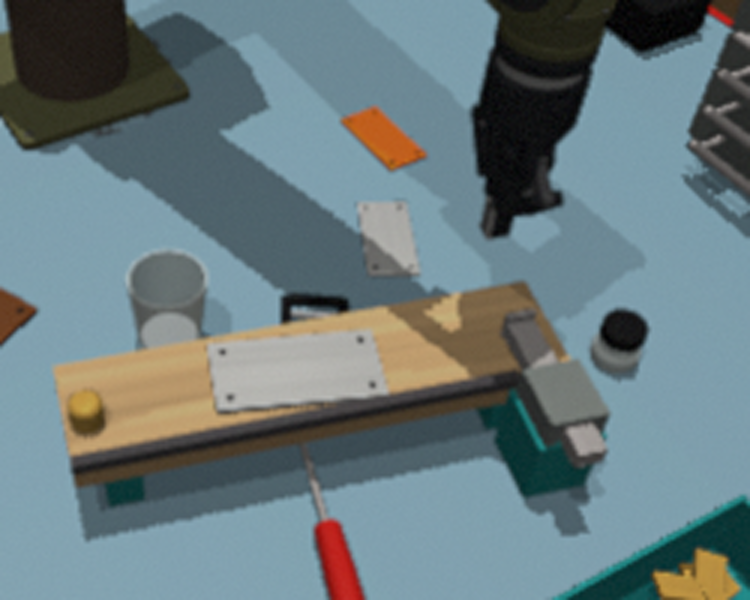

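```bash
python3 - <<'E'
from h import *
p=robot.sense()['eef_pos']
for n,o in (('scene',(250,100)),('top',(190,80))): print(n,(proj(n,[p,p-[0,0,.017]])-o)*3)
E
```

```text
scene [[494.94596925 216.37911301]
 [491.07214363 231.00924666]]
top [[121.24806333 276.23219425]
 [126.19480156 281.60516652]]
```

View pics/top1.png

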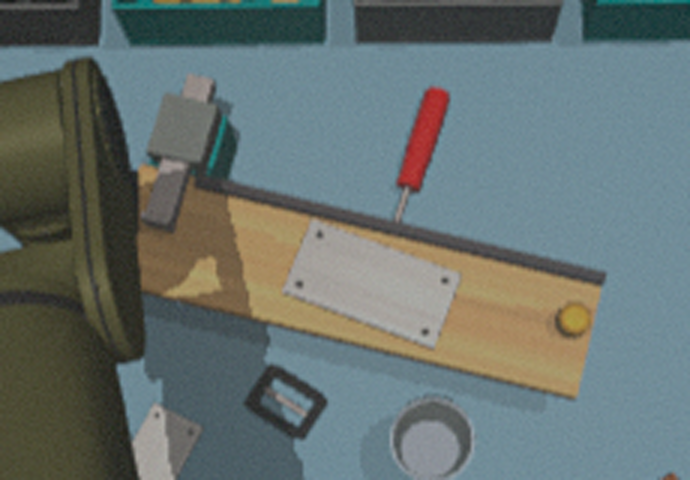

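The fingertip shows at (491,231), where the projection puts it. Now I'll go down and push the stop.

>>> {"api": "step_arm", "payload": {"moves": [[0,0.45,0,0,0],[0,0.88,0,0,0],[0,0.88,0,0,0],[0.2,0.88,0,0,0],[0.4,0.88,0,0,0],[0.6,0.88,0,0,0],[0.8,0.88,0,0,0],[0.95,0.88,0,0,0],[1.1,0.88,0,0,0],[1.2,0.88,0,0,0]]}}

```text
time_s: 3.5
eef_pos: [0.6061, 0.1517, 0.0994]
orientation: [0.702, -0.088, 0.088, -0.702]
contact_force: [-2.5, 0.8, 2.5]
gripper_width: -0.0001
```

```bash
python3 - <<'E'
from h import *
goto([.04,.155,.099])
im=eyes.snapshot('scene')[:,:,::-1]; cv2.imwrite(f'pics/scene2.png',cv2.resize(im[100:300,250:500],None,fx=3,fy=3,interpolation=cv2.INTER_CUBIC))
E
```

```text
shift [ 0.465  0.006 -0.   ] spin -0.002 now ledge [[0.0121 0.155 ]] z 0.0994 F [-2.5   0.81  2.46] w -5.461459684719486e-05 t 3.5
```

View pics/scene2.png

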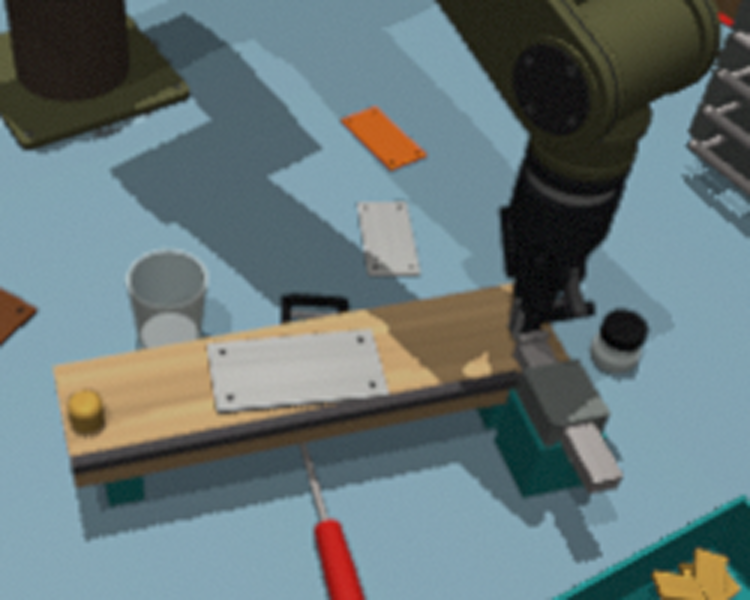

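The bar is moving, and it now extends past the guide at (590,460). I'll continue to its limit in small steps.

>>> {"api": "step_arm", "payload": {"moves": [[0.1,0,0,0,0],[0.2,0,0,0,0],[0.3,0,0,0,0],[0.36,0,0,0,0],[0.4,0,0,0,0],[0.43,0,0,0,0]]}}

```text
time_s: 4.3
eef_pos: [0.6307, 0.1453, 0.0992]
orientation: [0.702, -0.088, 0.088, -0.701]
contact_force: [-2.5, -0.6, -0.9]
gripper_width: 0.0001
```

>>> {"api": "step_arm", "payload": {"moves": [[0.03,0,0,0,0],[0.06,0,0,0,0],[0.09,0,0,0,0],[0.09,0,0,0,0]]}}

```text
time_s: 4.8
eef_pos: [0.6355, 0.1441, 0.0993]
orientation: [0.702, -0.089, 0.088, -0.701]
contact_force: [-4.3, -1.2, 0.5]
gripper_width: 0.0001
```

>>> {"api": "step_arm", "payload": {"moves": [[0.03,0,0,0,0],[0.06,0,0,0,0],[0.06,0,0,0,0]]}}

```text
time_s: 5.18
eef_pos: [0.6358, 0.1441, 0.0992]
orientation: [0.702, -0.092, 0.084, -0.701]
contact_force: [-17.0, 1.0, 8.9]
gripper_width: 0.0002
```

```bash
python3 - <<'E'
from h import *
goto([.04,.155,.099])
im=eyes.snapshot('scene')[:,:,::-1]; cv2.imwrite(f'pics/scene3.png',cv2.resize(im[100:300,250:500],None,fx=3,fy=3,interpolation=cv2.INTER_CUBIC))
E
```

```text
shift [-0.047  0.005  0.   ] spin 0.001 now ledge [[0.0428 0.155 ]] z 0.0992 F [-17.04   1.01   8.92] w 0.00018024833925125392 t 5.175
```

View pics/scene3.png

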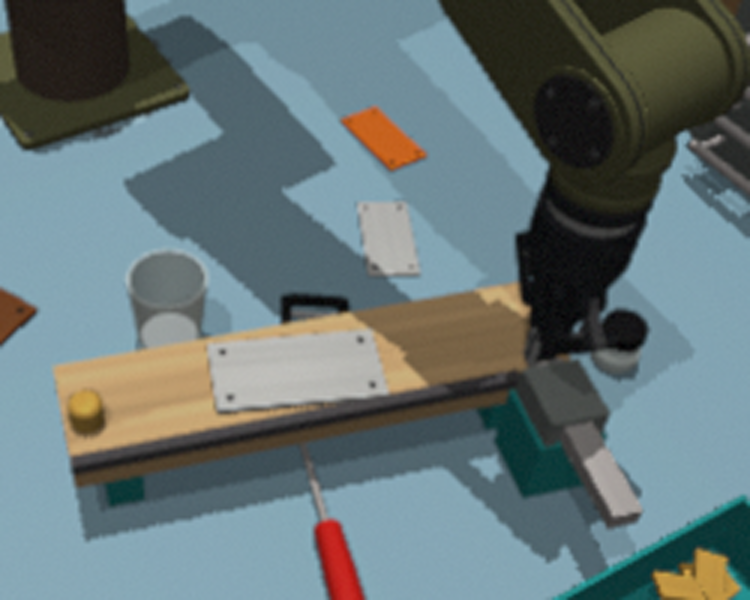

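The bar is on its hard stop: the force jumped to 17 N with no further travel. Next I back off and go behind the plate.

```bash
python3 - <<'E'
from h import *
pt=I(L,unproj('top',toppx([(353,243),(560,318),(523,424),(312,347)]),.076)); ps=I(L,unproj('scene',scpx([(436,153),(452,237),(227,170),(238,256)]),.076))
print(pt.round(4),ps.round(4),pt.mean(0),ps.mean(0))
goto([-.004,-.148,.155])
E
```

```text
[[ 0.0421  0.0289]
 [ 0.026  -0.1072]
 [-0.0442 -0.1006]
 [-0.0284  0.0366]] [[-0.0246  0.0408]
 [ 0.0443  0.0274]
 [-0.043  -0.098 ]
 [ 0.0268 -0.1078]] [-0.00111216 -0.03556741] [ 0.00088024 -0.03439003]
shift [-0.79  -0.912 -5.051] spin 0.001 now ledge [[0.0428 0.155 ]] z 0.0992 F [-16.86   0.45   7.99] w -0.0003005817073430823 t 5.225
```

>>> {"api": "step_arm", "payload": {"moves": [[-0.15,0,0,0,0],[-0.5,0,0,0,0],[-0.5,-0.5,0,0,0],[-0.6,-0.93,0,0,20]]}}

```text
time_s: 5.72
eef_pos: [0.6058, 0.1524, 0.1571]
orientation: [-0.701, 0.087, -0.09, 0.702]
contact_force: [0.6, 0.0, 0.3]
gripper_width: 0.0172
```

```bash
python3 - <<'E'
from h import *
goto([-.006,-.148,.155])
E
```

```text
shift [-0.294  0.025 -5.06 ] spin -0.001 now ledge [[0.0116 0.1556]] z 0.1571 F [0.65 0.01 0.3 ] w 0.017240163548878567 t 5.725
```

>>> {"api": "step_arm", "payload": {"moves": [[-0.05,0,-0.8,0,20],[-0.1,0,-1.6,0,20],[-0.15,0,-2.4,0,20],[-0.2,0,-3.2,0,20],[-0.25,0,-4.0,0,20],[-0.29,0,-4.7,0,20],[-0.29,0,-5.06,0,20],[-0.29,0.3,-5.06,0,20],[-0.29,0.5,-5.06,0,20],[-0.29,0.6,-5.06,0,20]]}}

```text
time_s: 6.98
eef_pos: [0.5122, -0.1366, 0.1176]
orientation: [-0.701, 0.088, -0.087, 0.702]
contact_force: [0.2, 0.1, 0.2]
gripper_width: 0.0199
```

```bash
python3 - <<'E'
from h import *
goto([-.006,-.148,.09])
for n in ['scene']:
  im=eyes.snapshot(n)[:,:,::-1]; cv2.imwrite(f'pics/{n}4.png',cv2.resize(im[100:300,250:500],None,fx=3,fy=3,interpolation=cv2.INTER_CUBIC))
E
```

```text
shift [ 0.027  0.46  -0.008] spin 0.008 now ledge [[-0.0076 -0.1475]] z 0.1176 F [0.18 0.07 0.22] w 0.019947484943445185 t 6.975
```

View pics/scene4.png

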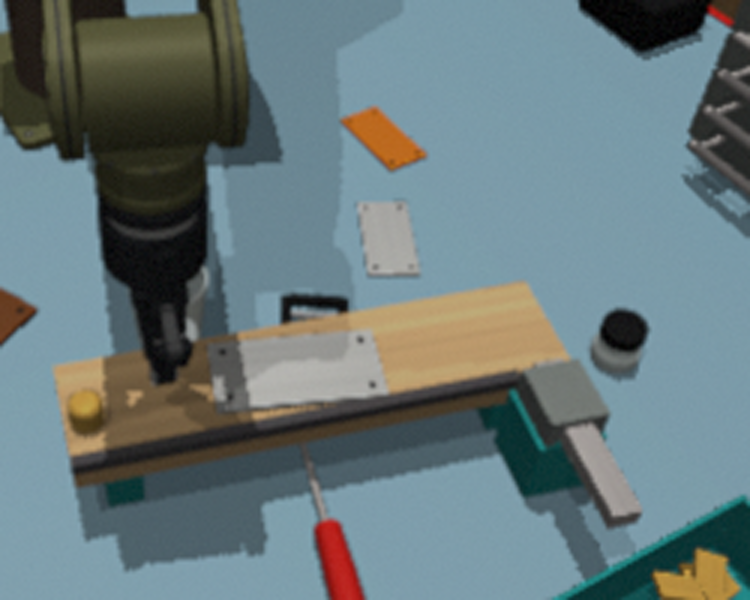

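The stop is fully back, and the fingers sit in the gap between the pot and the plate. Going down, feeling for the ledge top.

>>> {"api": "step_arm", "payload": {"moves": [[0,0.2,0,0,20],[0,0.4,0,0,20],[0,0.46,0,0,20],[0,0.46,0,0,20]]}}

```text
time_s: 7.52
eef_pos: [0.5124, -0.1376, 0.0913]
orientation: [-0.702, 0.088, -0.088, 0.702]
contact_force: [0.8, 0.2, -0.0]
gripper_width: 0.0199
```

>>> {"api": "step_arm", "payload": {"moves": [[0,0.02,0,0,20],[0,0.02,0,0,20]]}}

```text
time_s: 7.78
eef_pos: [0.5129, -0.1378, 0.0909]
orientation: [0.702, -0.088, 0.088, -0.702]
contact_force: [1.3, -0.5, 0.1]
gripper_width: 0.02
```

>>> {"api": "step_arm", "payload": {"moves": [[0,0.02,0,0,20],[0,0.02,0,0,20]]}}

```text
time_s: 8.02
eef_pos: [0.5126, -0.1377, 0.0893]
orientation: [-0.702, 0.088, -0.088, 0.702]
contact_force: [-0.1, -0.1, 0.1]
gripper_width: 0.02
```

>>> {"api": "step_arm", "payload": {"moves": [[0,0.02,0,0,20],[0,0.02,0,0,20]]}}

```text
time_s: 8.28
eef_pos: [0.5125, -0.1377, 0.088]
orientation: [-0.702, 0.088, -0.088, 0.702]
contact_force: [-0.3, 0.5, 0.6]
gripper_width: 0.0198
```

>>> {"api": "step_arm", "payload": {"moves": [[0,0.02,0,0,20],[0,0.02,0,0,20]]}}

```text
time_s: 8.52
eef_pos: [0.5128, -0.1378, 0.0872]
orientation: [0.702, -0.088, 0.088, -0.702]
contact_force: [-0.9, 0.1, 1.5]
gripper_width: 0.0199
```

>>> {"api": "step_arm", "payload": {"moves": [[0,0.02,0,0,20],[0,0.02,0,0,20]]}}

```text
time_s: 8.78
eef_pos: [0.5128, -0.1377, 0.0871]
orientation: [-0.702, 0.088, -0.088, 0.702]
contact_force: [-4.4, 1.6, 8.4]
gripper_width: 0.0201
```

Contact with the ledge top is at TCP z ≈ 0.087. I raise 2–3 mm and push.

>>> {"api": "step_arm", "payload": {"moves": [[0,-0.05,0,0,20],[0,-0.05,0.2,0,20],[0,-0.05,0.35,0,20],[0,-0.05,0.45,0,20],[0,-0.05,0.55,0,20],[0,-0.05,0.65,0,20],[0,-0.05,0.75,0,20],[0,-0.05,0.85,0,20]]}}

```text
time_s: 9.78
eef_pos: [0.5253, -0.0879, 0.0887]
orientation: [0.702, -0.088, 0.088, -0.702]
contact_force: [0.1, -0.8, -0.6]
gripper_width: 0.0198
```

```bash
python3 - <<'E'
from h import *
goto([-.006,.079,.0893])
for n in ['scene']:
  im=eyes.snapshot(n)[:,:,::-1]; cv2.imwrite(f'pics/{n}5.png',cv2.resize(im[100:300,250:500],None,fx=3,fy=3,interpolation=cv2.INTER_CUBIC))
E
```

```text
shift [ 0.014 -0.011  2.936] spin -0.001 now ledge [[-0.0069 -0.0972]] z 0.0887 F [ 0.06 -0.77 -0.64] w 0.01981780912661744 t 9.775
```

View pics/scene5.png

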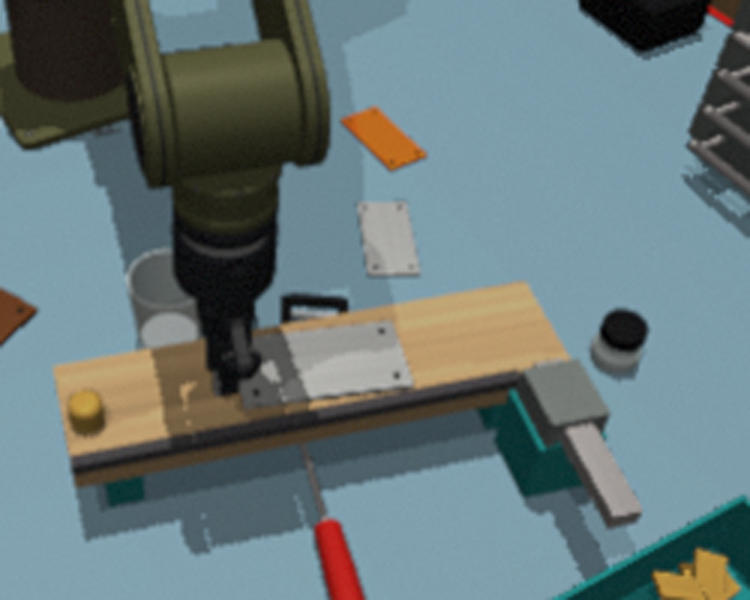

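The plate has moved about 20 mm and is straightening. Carrying on with the push.

>>> {"api": "step_arm", "payload": {"moves": [[0,0,0.12,0,20],[0,0,0.24,0,20],[0,0,0.36,0,20],[0,0,0.48,0,20],[0,0,0.6,0,20],[0,0,0.72,0,20],[0,0,0.84,0,20],[0,0,0.96,0,20],[0,0,1.08,0,20],[0,0,1.2,0,20]]}}

```text
time_s: 11.08
eef_pos: [0.5432, -0.0181, 0.0887]
orientation: [0.702, -0.088, 0.088, -0.702]
contact_force: [-0.3, -1.1, 0.1]
gripper_width: 0.0201
```

```bash
python3 - <<'E'
from h import *
goto([-.006,.079,.0893])
for n in ['scene','top']:
  im=eyes.snapshot(n)[:,:,::-1]; a=im[80:240,190:420] if n=='top' else im[100:300,250:500]; cv2.imwrite(f'pics/{n}6.png',cv2.resize(a,None,fx=3,fy=3,interpolation=cv2.INTER_CUBIC))
  for t in ['plate','plate_lead','ledge_end']: print(n,t,[(round(d['score'],2),I(L,[d['centre']]).round(4).tolist(),round(float(d['centre'][2]),3)) for d in eyes.pinpoint(n,t)])
E
```

```text
shift [ 0.014 -0.009  1.734] spin -0.001 now ledge [[-0.0068 -0.025 ]] z 0.0887 F [-0.26 -1.06  0.14] w 0.02008801810767768 t 11.075
scene plate [(0.76, [[-0.1641, -0.3041]], 0.003), (0.72, [[-0.2001, 0.1147]], 0.002), (0.66, [[-0.0112, 0.059]], 0.072), (0.64, [[-0.347, 0.1701]], -0.002)]
scene plate_lead [(0.92, [[-0.0143, 0.1267]], 0.065), (0.69, [[-0.2053, -0.2561]], -0.0), (0.58, [[-0.1451, 0.113]], 0.003), (0.4, [[-0.297, 0.1841]], 0.002), (0.16, [[0.1106, -0.0415]], 0.003)]
scene ledge_end [(0.63, [[0.0009, 0.1932]], 0.076)]
top plate [(0.7, [[-0.1214, -0.1196]], 0.001), (0.68, [[-0.0139, 0.056]], 0.075), (0.66, [[-0.1614, -0.305]], 0.002), (0.58, [[-0.1983, 0.1204]], 0.003)]
top plate_lead [(0.71, [[-0.0128, 0.123]], 0.071), (0.66, [[-0.2972, 0.1832]], 0.001), (0.63, [[-0.1441, 0.1138]], 0.002), (0.4, [[-0.0031, 0.2667]], 0.002)]
top ledge_end [(0.83, [[-0.0004, 0.1926]], 0.068), (0.74, [[-0.0651, -0.4763]], -0.001)]
```

View pics/scene6.png

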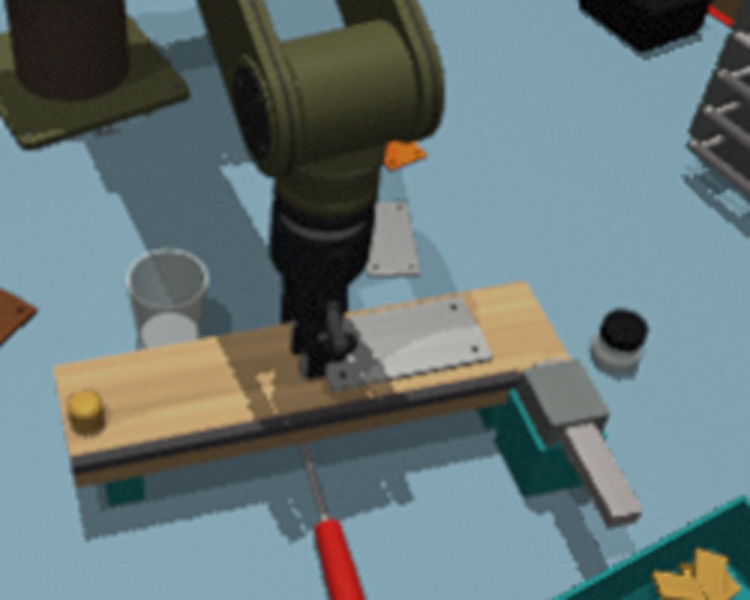

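View pics/top6.png

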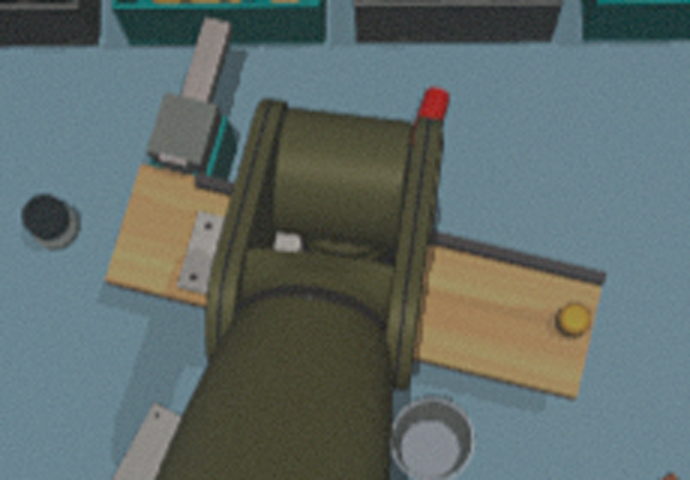

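The plate is aligned, with its lead edge at about +0.125 and its x at about −12 mm. Pushing the remaining ~103 mm.

>>> {"api": "step_arm", "payload": {"moves": [[0,0,0.13,0,20],[0,0,0.26,0,20],[0,0,0.39,0,20],[0,0,0.52,0,20],[0,0,0.65,0,20],[0,0,0.78,0,20],[0,0,0.91,0,20],[0,0,1.04,0,20],[0,0,1.17,0,20],[0,0,1.3,0,20]]}}

```text
time_s: 12.72
eef_pos: [0.5625, 0.0576, 0.0887]
orientation: [-0.702, 0.088, -0.088, 0.702]
contact_force: [-0.0, -0.8, -0.5]
gripper_width: 0.0202
```

```bash
python3 - <<'E'
from h import *
goto([-.006,.079,.0893])
for n in ['scene']:
  im=eyes.snapshot(n)[:,:,::-1]; a=im[80:240,190:420] if n=='top' else im[100:300,250:500]; cv2.imwrite(f'pics/{n}7.png',cv2.resize(a,None,fx=3,fy=3,interpolation=cv2.INTER_CUBIC))
  for t in ['plate','plate_lead','ledge_end']: print(n,t,[(round(d['score'],2),I(L,[d['centre']]).round(4).tolist(),round(float(d['centre'][2]),3)) for d in eyes.pinpoint(n,t)])
E
```

```text
shift [ 0.014 -0.01   0.433] spin -0.001 now ledge [[-0.0069  0.053 ]] z 0.0887 F [-0.04 -0.82 -0.5 ] w 0.020174828436129118 t 12.725
scene plate [(0.85, [[-0.1635, -0.3038]], 0.002), (0.57, [[-0.0123, 0.1341]], 0.072), (0.57, [[-0.3458, 0.1662]], -0.001), (0.48, [[-0.1965, 0.1166]], 0.002)]
scene plate_lead [(0.71, [[-0.2069, -0.2576]], 0.003), (0.58, [[-0.0148, 0.2027]], 0.061), (0.51, [[-0.1427, 0.1115]], 0.004)]
scene ledge_end [(0.92, [[0.0019, 0.193]], 0.078)]
```

View pics/scene7.png

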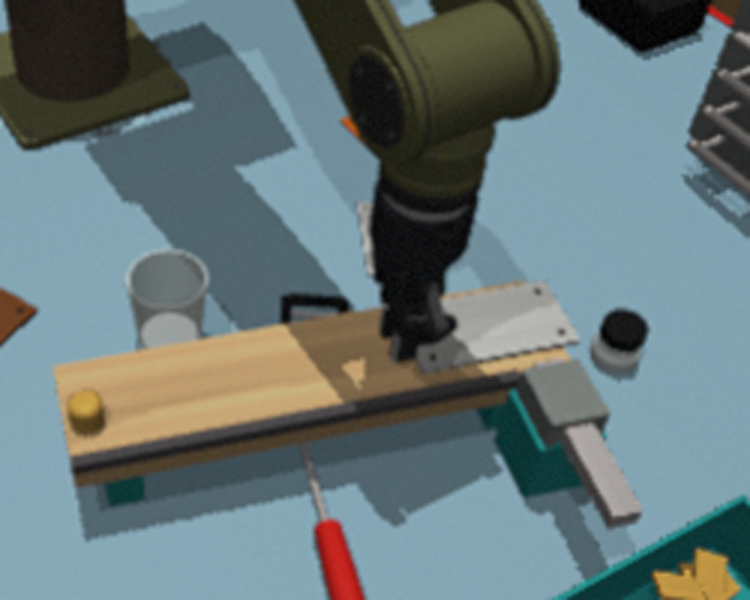

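>>> {"api": "step_arm", "payload": {"moves": [[0,0,0.1,0,20],[0,0,0.2,0,20],[0,0,0.3,0,20],[0,0,0.38,0,20],[0,0,0.45,0,20],[0,0,0.45,0,20],[0,0,0.45,0,20],[0,0,0,0,20],[0,-0.8,-0.3,0,20]]}}

```text
time_s: 14.05
eef_pos: [0.5543, 0.039, 0.1326]
orientation: [0.702, -0.092, 0.085, -0.701]
contact_force: [1.4, 1.0, 0.3]
gripper_width: 0.0203
```

>>> {"api": "step_arm", "payload": {"moves": [[0,-0.3,-0.8,0,20],[0,-0.3,-1.6,0,20],[0,-0.3,-2.4,0,20],[0,-0.3,-3.2,0,20],[0,-0.3,-3.2,0,20]]}}

```text
time_s: 14.68
eef_pos: [0.5097, -0.1489, 0.1549]
orientation: [0.701, -0.09, 0.09, -0.701]
contact_force: [0.5, -0.3, -0.5]
gripper_width: 0.0202
```

```bash
python3 - <<'E'
from h import *
goto([-.006,.079,.0893])
for n in ['scene','top']:
  im=eyes.snapshot(n)[:,:,::-1]; a=im[100:230,200:390] if n=='top' else im[170:290,300:500]; cv2.imwrite(f'pics/{n}8.png',cv2.resize(a,None,fx=4,fy=4,interpolation=cv2.INTER_CUBIC))
  for t in ['plate','plate_lead','ledge_end']: print(n,t,[(round(d['score'],2),I(L,[d['centre']]).round(4).tolist(),round(float(d['centre'][2]),3)) for d in eyes.pinpoint(n,t)])
E
```

```text
shift [-0.005  1.093  3.985] spin -0.035 now ledge [[-0.0069 -0.1601]] z 0.1549 F [ 0.46 -0.34 -0.51] w 0.02021749259043237 t 14.675
scene plate [(0.9, [[-0.0105, 0.1609]], 0.075), (0.59, [[-0.1642, -0.3043]], 0.001), (0.56, [[-0.1971, 0.118]], 0.004), (0.51, [[-0.344, 0.1708]], -0.003)]
scene plate_lead [(0.95, [[-0.1414, 0.111]], 0.001), (0.88, [[-0.0134, 0.2303]], 0.064), (0.82, [[-0.2031, -0.2568]], -0.001), (0.68, [[-0.2964, 0.1798]], 0.001), (0.64, [[-0.1231, -0.1179]], -0.004)]
scene ledge_end [(0.87, [[-0.0004, 0.1944]], 0.074)]
top plate [(0.98, [[-0.195, 0.1204]], 0.002), (0.74, [[-0.0148, 0.161]], 0.071), (0.64, [[-0.3427, 0.1706]], 0.003), (0.55, [[-0.162, -0.307]], -0.0)]
top plate_lead [(0.81, [[-0.2079, -0.2556]], 0.002), (0.7, [[-0.2967, 0.1817]], -0.002), (0.67, [[-0.1445, 0.1106]], 0.0), (0.56, [[-0.01, 0.2266]], 0.074)]
top ledge_end [(0.95, [[0.0007, 0.1908]], 0.069)]
```

View pics/scene8.png

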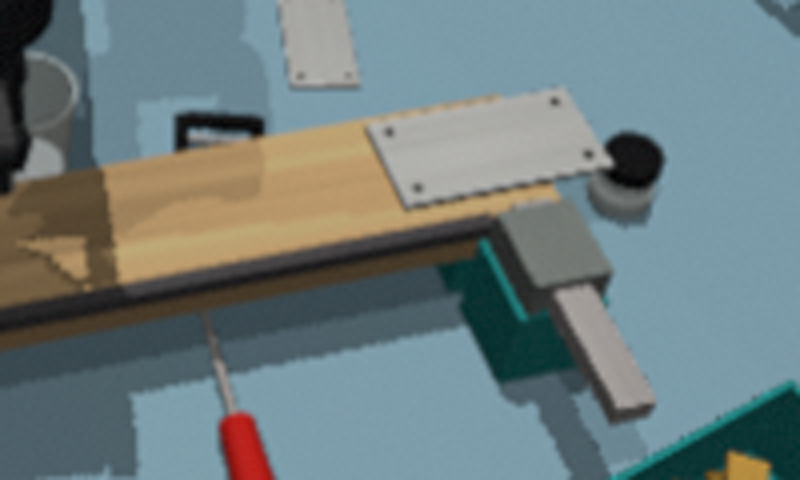

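View pics/top8.png

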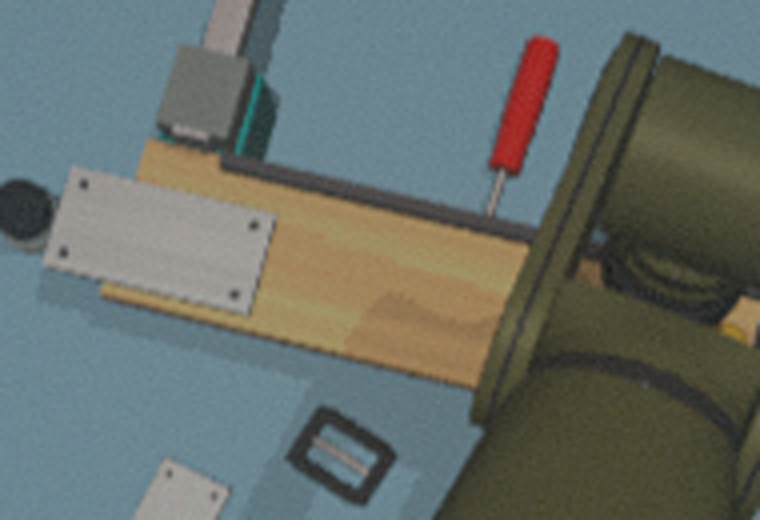

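```bash
python3 - <<'E'
from h import *
t=lambda a,o:(np.array(a,float)+.5)/4-.5+o
for n,o,c in (('top',(200,100),[(44,265),(72,167),(274,216),(250,314)]),('scene',(300,170),[(563,88),(612,162),(408,208),(368,124)])):
    q=I(L,unproj(n,t(c,o),.076)); print(n,q.round(4).tolist(),'mean',q.mean(0).round(4),'lead',q[:2].mean(0).round(4),'yaw',np.arctan2(-(q[:2]-q[[3,2]]).sum(0)[0],(q[:2]-q[[3,2]]).sum(0)[1]).round(3))
q=I(L,unproj('top',t([(103,292),(148,140)],(200,100)),.07)); print('ledge end corners',q.round(4))
E
```

```text
top [[-0.0447, 0.2294], [0.0237, 0.231], [0.0231, 0.093], [-0.0441, 0.0906]] mean [-0.0105  0.161 ] lead [-0.0105  0.2302] yaw -0.0
scene [[-0.044, 0.232], [0.0227, 0.2333], [0.0274, 0.0935], [-0.0441, 0.0948]] mean [-0.0095  0.1634] lead [-0.0106  0.2327] yaw 0.016
ledge end corners [[-0.0517  0.1889]
 [ 0.0554  0.1895]]
```

Both views agree. The lead edge is about 40 mm past the end, x is about −11 mm, yaw is about 0, the stop is back and the gripper is clear. Handing in.

```bash
python3 - <<'E'
from h import *
print(robot.sense()['contact_force'],robot.sense()['time_s']); print(robot.sign_off())
E
```

```text
[ 0.19481138  0.53624235 -0.44723196] 15.075
the job is handed in; nothing more can be done
None
```

I pushed the stop bar all the way back and the aluminium plate out to about 40 mm past the ledge's open end, then handed the job in at about 15 s. The sign-off reports no verdict, so what follows is from my own checks.

- **Stop bar:** I pushed it with closed fingers until the force jumped to about 17 N with no further travel, which is its end stop. The last pictures show it still fully back.
- **Plate:** I pushed it along the ledge with two fingers on its trailing edge, about 2 mm above the ledge top. In the last pictures it lies flat:

| Check | Top camera | Scene camera | Allowed |
|---|---|---|---|
| Lead edge past the end (mm) | 40 | 43 | 28 to 52 |
| Sideways from the middle line (mm) | −10.5 | −9.5 | −22 to +18 |
| Angle to the ledge (rad) | 0.00 | 0.02 | below 0.14 |

- **Disagreements:** the networks' figures scattered a few mm more, with 36 mm past the end and −15 mm sideways at the extremes. My ledge fit may be about 2 mm off sideways. Everything stayed inside the limits.
- **Other things:** the bystanders I could see in the last pictures had not visibly moved. I did not measure them or check every one, but the gripper never came near them.
- **Arm:** it finished away from the plate, with under 1 N on the tool.

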